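# Turn the jar's label to the scanner

## Robot

A 7-joint arm with a two-finger parallel gripper is mounted at the origin on the work surface. World frame = base frame: x ahead of the robot, y to its left, z up, the work surface at z = 0. Lengths are in m, angles in degrees, forces in N, time in s.
With the tool pointing down it reaches from about 0.35 to 0.9 m from the base axis. Payload 19.9 kg.
Tool frame: the origin (TCP) lies at the very end of the fingers, on their centre line; the grasp point (between the pads) lies 19 mm behind it; z points along the fingers, y is the line along which they close (so a half turn about z gives the same grasp; the last joint's range is limited). The gripper opens to 85 mm and grips with 20 to 120 N. Pads are 22 mm wide; open, the fingers measure 114 mm over their backs; the gripper's body (76 mm by 85 mm) begins 54 mm behind the grasp point. The pads swing forward as they close: fully open they stand 13 mm farther back than shut.
Start: joints at [-67.351, 23.915, -0.59, 92.452, 0.269, 63.638, -3.037], TCP at [0.264, 0.566, 0.231] pointing down, gripper open.
Joint ranges: [-161.28, 161.28], [-22.2, 115.67], [-73.04, 71.86], [3.21, 147.25], [-68.34, 248.33], [10.77, 114.83], [-161.83, 161.83]. Speed limits (degrees/s): [108.29, 108.29, 136.94, 136.94, 172.46, 172.46, 172.46].

## Interface

Orientations are given as [roll, pitch, yaw] about the fixed x, y, z axes, in that order (R = Rz(yaw) Ry(pitch) Rx(roll)).
In Python, from bench import bot gives the robot as it stands.
- The arm moves only by the tool drive_tool, never from a script. Its argument "plan" is text: rows parted by semicolons, each of 7 numbers parted by spaces: the shift along the tool's x, y, z in mm, then the turn, a rotation vector about the tool's x, y, z in rad, then the gripper command: -1 is fully open, 1 is shut, values between are in proportion. A call has 1 to 5 rows; each row is the pose to reach, as a shift and turn from the pose commanded when the call began, along the tool's axes at that moment; what a row does not reach only later rows make up. A row lasts 1/10 s, in which the tool goes at most 50 mm and 8.59 degrees, less where a joint would pass 70% of its speed; a pose out of reach is approached as far as the arm can. A call with a gripper value outside its range is refused whole. The fingers move at their own pace and stop on an object; "squeeze" is the grip in N (left out, the last holds). Time passes only in rows, so rows that repeat a pose let the fingers close. It gives the time, the measured TCP pose, the force, the opening and the grip force at its end, in the units of the state.
- bot.state(): the state, without advancing time (a new reading comes with each control period).
- bot.grab_frame(name): name is "scene" or "side" or "wrist"; returns the picture (480x640x3 uint8, red, green, blue); there is no depth.
- bot.camera_params(name): a dict with "K" (3x3 intrinsics, pixels), "xyz" and "orientation" of the camera in the world. Camera axes: x right, y up, looking along -z (the intrinsics and any distortion apply to the point x, -y, -z); pixel columns grow to the right and rows downward; lengths in m; the calibration is good to about 2 mm. A picture is of the moment at which its call begins: read the wrist's pose just before it. camera_params takes no time and is no camera call; for the wrist camera it gives the pose at the moment of the call.
- bot.hand_in(): hands the job in; it is judged then, once.
Trained networks look in the newest picture that a camera, given by its name, has taken for a name from the list of things; names that differ only in an ending like _2 or _b are one class to them, and where a whole thing is asked for, a point or a joint stands for the part that bears it (a point fixed in the world has none). Each returns a list of dicts, best first, with "score" (0 to 1); they miss things now and then, are a little off and sometimes report something else, mostly with a low value. They report only what shows in the picture. A call takes as long as a camera call. They do not tell look-alikes from the thing itself.
- bot.search_frame(camera, thing): "extent" ([left, top, right, bottom] in pixels, round what is visible of it).
The state is a dict: "t": time; "joint_pos": joint angles; "dq": joint speeds; "effort": joint torques, N m; "tool_pos": TCP position; "ee_rot": TCP orientation; "wrist_force": force on the tool from outside, world axes, zero at the start; "ft_torque": the same for the moment, N m; "finger_gap": finger opening in m; "grasp_force": force on a finger pad.
Only numpy, scipy, OpenCV 4.12 (cv2) and the standard library are available. Lean on these libraries where they do the work, as an engineer would, in place of code of your own. Each camera call takes 0.05 s, during which the arm holds its last target. There are 200 camera calls.

## Task

Book in the short, stout medicine jar: stand it upright in the middle of the round scanning plate with its label squarely facing the scanner's window, and let go of it. Leave the tall bottle and the slim jar alone; they are not part of this delivery.

Things in the scene. Friction and masses are not known exactly. Their poses are not given: they have to be found in the camera images.
- jar_mid (a point): Centre, half-way up, of the short stout amber jar to book in: upright cylinder 60 mm across, 88 mm tall, 0.15 to 0.31 kg, black lid (top 20 mm) as wide as the body; grip it across its diameter in any direction. z up; x points out of the jar through the middle of its label (white paper with a barcode, on one side). On the lid a white paper strip runs from the centre to the rim on the label side.
- plate_mid (a point): Centre of the top face of the round steel scanning plate, 90 mm across, its top 6 mm above the bench; fixed to the bench. z up; x points level from the plate's centre to the scanner's window.
- window (a point): Middle of the dark window of the scanner, a grey upright block on a foot (60 mm deep, 70 mm wide, top 114 mm above the bench), fixed. The window is 100 mm from plate_mid along plate_mid's x, 50 mm above the bench, and looks back at the plate.
- tall_bottle: Bystander, to be left alone: tall amber bottle with a label and a narrow black cap, 52 mm across, 150 mm tall; origin at the centre of its underside, z up. The three amber containers stand in any order, at least 110 mm apart.
- slim_jar: Bystander, to be left alone: slim amber jar with a label and black lid, 40 mm across, 100 mm tall; origin at the centre of its underside, z up.
Things that resemble listed ones, but are neither listed nor needed, are in the scene too. What is shaped like the part that bears jar_mid but blue or green is not meant. Leave any pink look-alike of the part that bears plate_mid alone.

How it is judged:
By the outcome, as a careful person would: the job done as asked, in the order asked, and still so for the second after the job is handed in, with the robot touching nothing.
It also fails if it takes over 38 s, if anything falls off the work surface, if the arm or the gripper's body presses on something with over 40 N, if the wrist force passes 120 N, or if a joint passes its speed limit or range.

## Working session

There is one attempt and no reset: what is moved stays moved. The work goes in short steps, Python scripts to look and compute and a tool call to move; the robot and the scene stay as the last step left them, time stands still between calls to the robot, and variables do not carry over. Pictures are saved under pics/ and viewed, at most 10 in all, crops included, and the job is handed in when it is done.

Besides the shell and the picture viewer there is one more tool, called by a JSON object that holds its "api" and its "payload", one argument or row to a line. drive_tool: Moves the arm, as the interface text tells. Its arguments: {"type":"object","properties":{"plan":{"type":"string"},"squeeze":{"type":"number"}},"required":["plan"]}

```bash
mkdir -p pics; cat > h.py <<'E'
from bench import bot
import numpy as np, cv2
from scipy.spatial.transform import Rotation as R
def cam(n):
    p=bot.camera_params(n); return np.array(p["K"]),np.array(p["xyz"]),R.from_euler("xyz",p["orientation"],degrees=True).as_matrix(),p
def ray(c,u,v):
    K,t,M,_=c; d=np.linalg.solve(K,[u,v,1.]); return t,M@(d*[1,-1,-1])
def onz(c,u,v,z):
    t,d=ray(c,u,v); return t+d*(z-t[2])/d[2]
def proj(c,P):
    K,t,M,_=c; q=(np.atleast_2d(P)-t)@M*[1,-1,-1]; q=q@K.T; return q[:,:2]/q[:,2:]
def tri(obs):
    A=np.zeros((3,3));b=np.zeros(3)
    for c,u,v in obs:
        t,d=ray(c,u,v); d=d/np.linalg.norm(d); Q=np.eye(3)-np.outer(d,d); A+=Q;b+=Q@t
    return np.linalg.solve(A,b)
def snap(n,f):
    c=cam(n); im=bot.grab_frame(n); cv2.imwrite(f"pics/{f}.png",im[:,:,::-1]); return c,im
E
python3 - <<'E'
from h import *
for n in("scene","side"):
    c,im=snap(n,n); print(n,c[3])
    for k in("jar_mid","plate_mid","window","tall_bottle","slim_jar"):
        for d in bot.search_frame(n,k): print(k,np.round(d["extent"]),round(d["score"],2))
print(bot.state()["t"], bot.state()["ee_rot"])
E
```

```text
scene {'K': array([[531.42017901,   0.        , 320.02414262],
       [  0.        , 531.42017901, 237.76102497],
       [  0.        ,   0.        ,   1.        ]]), 'xyz': array([ 1.17388357, -0.80592657,  0.78927288]), 'orientation': array([53.16366962, -0.24622583, 34.58494496])}
jar_mid [271. 188. 300. 230.] 0.97
jar_mid [235. 210. 264. 252.] 0.89
jar_mid [288. 219. 315. 260.] 0.85
plate_mid [253. 330. 356. 409.] 0.74
plate_mid [146. 297. 255. 349.] 0.65
window [146. 294. 254. 351.] 0.74
window [253. 331. 356. 410.] 0.61
tall_bottle [336. 129. 355. 183.] 0.85
side {'K': array([[523.98289019,   0.        , 321.53194978],
       [  0.        , 523.98289019, 236.38515959],
       [  0.        ,   0.        ,   1.        ]]), 'xyz': array([0.51610618, 0.73954953, 0.83449598]), 'orientation': array([  44.37865179,    0.6309354 , -171.78681893])}
jar_mid [394. 208. 422. 259.] 0.9
jar_mid [333. 213. 365. 264.] 0.84
jar_mid [376. 247. 416. 302.] 0.81
plate_mid [250. 112. 308. 199.] 0.96
plate_mid [340. 110. 391. 196.] 0.9
window [249. 112. 306. 200.] 0.95
window [344. 106. 388. 194.] 0.7
window [377. 364. 416. 434.] 0.16
tall_bottle [378. 365. 416. 434.] 0.66
slim_jar [360. 305. 388. 353.] 0.72
0.6 [-1.79993325e+02  2.52330652e-04  1.54972195e+02]
```

View pics/scene.png

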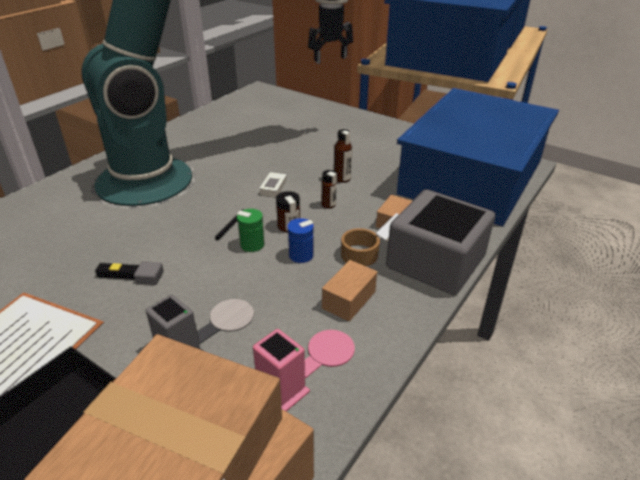

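View pics/side.png

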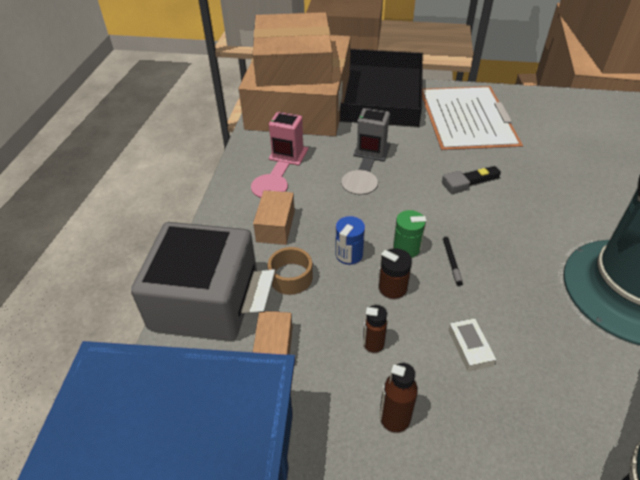

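Scene: amber jar (288,211) among look-alikes green (250,230), blue (301,240), slim jar (329,190), and tall bottle (343,157). The grey plate is at (232,314), with a pink look-alike at (331,348). Side: amber jar (395,273), grey plate (360,181). By the description I choose the amber jar and the grey plate, and check with a close crop.

```bash
python3 - <<'E'
from h import *
a=cv2.imread("pics/scene.png")[170:270,220:340]; b=cv2.imread("pics/side.png")[230:310,360:440]
cv2.imwrite("pics/crop.png",np.hstack([cv2.resize(a,(480,400),interpolation=2),cv2.resize(b,(320,400),interpolation=2)[:400,:320]]))
s,d=cam("scene"),cam("side")
pl=tri([(s,232,314.5),(d,360,181.5)]);print("plate",pl)
# jar bbox centres -> mid
j=tri([(s,288.5,209.5),(d,395.5,274)]);print("jar",j)
for nm,u,v in (("green",[249.5,231],[408,233.5]),("blue",[301.5,239.5],[349,239])): print(nm,tri([(s,*u),(d,*v)]))
w=tri([(s,168,337),(d,369.5,144)]);print("window approx",w)
print("tall",tri([(s,345,156),(d,397,400)]),"slim",tri([(s,329,190),(d,375,329)]))
print(bot.state())
E
```

```text
plate [ 0.57738832 -0.26201765  0.00276848]
jar [0.47892418 0.06343268 0.04740516]
green [ 0.45613491 -0.0575854   0.04279196]
blue [ 0.5794769  -0.01925243  0.04758083]
window approx [ 0.55469561 -0.39436448  0.03108703]
tall [0.46744138 0.34196052 0.07268989] slim [0.51018035 0.19778427 0.04783388]
{'t': 0.6, 'joint_pos': array([-67.35145381,  23.91601688,  -0.58805753,  92.4540116 ,
         0.26596443,  63.63801426,  -3.0349572 ]), 'dq': array([ 0.03479528, -0.07530766, -0.05954992,  0.08181573, -0.03323776,
        0.05842518,  0.01494514]), 'effort': array([-1.04612693e-04, -8.63895249e+01,  6.79315478e-01, -4.35091174e+01,
        1.93729880e-02,  2.18883797e-03, -2.66695645e-05]), 'tool_pos': array([0.26438617, 0.56629081, 0.23124065]), 'ee_rot': array([-1.79993325e+02,  2.52330652e-04,  1.54972195e+02]), 'wrist_force': array([ 0.90404019, -0.74721842,  0.02060398]), 'ft_torque': array([ 0.06690061,  0.0082974 , -0.04265369]), 'grasp_force': 0.0, 'finger_gap': 0.08520683049126151}
```

View pics/crop.png

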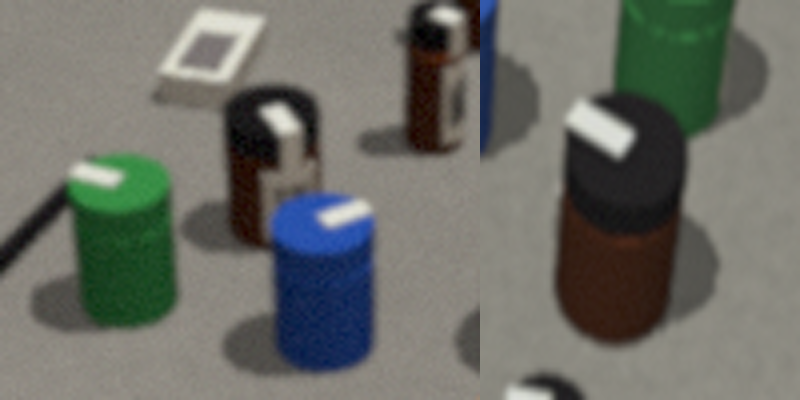

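The crop confirms it: the amber stout jar is at scene (288,211), its strip pointing toward the scene camera and to the right. Next I work out the yaws and the wrist camera offset.

```bash
python3 - <<'E'
from h import *
s,d,w=cam("scene"),cam("side"),cam("wrist")
st=bot.state();T=R.from_euler("xyz",st["ee_rot"],degrees=True).as_matrix()
print("cam in tool",(w[1]-st["tool_pos"])@T, "look",T.T@-w[2][:,2],w[3]["K"][0])
a=onz(d,395.5,260,.088);b=onz(d,383.7,252.6,.088);print(a,b,np.degrees(np.arctan2(*(b-a)[1::-1])))
a=onz(s,287,198,.088);b=onz(s,293,202.5,.088);print(a,b,np.degrees(np.arctan2(*(b-a)[1::-1])))
p=np.array([.577,-.262,.006])
for z in(.05,):
    q=onz(d,369.5,144,z);print(q,np.linalg.norm((q-p)[:2]),np.degrees(np.arctan2(*(q-p)[1::-1])))
print("delta in tool mm to jar hover", (np.array([.479,.063,.23])-st["tool_pos"])@T*1000)
E
```

```text
cam in tool [ 7.60582753e-02  1.06420468e-04 -1.43291690e-01] look [-2.93269402e-01 -3.57467724e-04  9.56029775e-01] [341.34421259   0.         319.36684387]
[0.47990405 0.06136689 0.088     ] [0.50331262 0.04518776 0.088     ] -34.65076731117238
[0.48676235 0.0537819  0.088     ] [0.51087256 0.04608048 0.088     ] -17.714818013053595
[ 0.5608153  -0.35840753  0.05      ] 0.09775662232588335 -99.52983559751408
delta in tool mm to jar hover [-407.38336207 -365.23885117    1.28499151]
```

{"api": "drive_tool", "payload": {
  "plan": "-203 -182 0 0 0 0.5 -1; -203 -182 0 0 0 0.5 -1; -203 -182 0 0 0 0.5 -1; -203 -182 0 0 0 0.5 -1; -203 -182 0 0 0 0.5 -1"
}}

```text
t: 1.1
tool_pos: [0.3629, 0.3345, 0.2315]
ee_rot: [180.0, -0.0, 126.2]
wrist_force: [1.8, 0.0, 0.4]
finger_gap: 0.0856
grasp_force: 0.0
```

{"api": "drive_tool", "payload": {
  "plan": "-287 -67 30 0 0 0.5 -1; -287 -67 30 0 0 0.5 -1; -287 -67 30 0 0 0.5 -1; -287 -67 30 0 0 0.5 -1; -287 -67 30 0 0 0.5 -1"
}}

```text
t: 1.6
tool_pos: [0.4609, 0.1059, 0.2062]
ee_rot: [179.9, -0.0, 97.6]
wrist_force: [2.4, 1.5, -0.1]
finger_gap: 0.0855
grasp_force: 0.0
```

{"api": "drive_tool", "payload": {
  "plan": "-40 0 0 0 0 0 -1; -40 0 0 0 0 0 -1; -40 0 0 0 0 0 -1"
}}

```text
t: 1.9
tool_pos: [0.4658, 0.0675, 0.2061]
ee_rot: [180.0, -0.0, 97.6]
wrist_force: [-0.5, 0.9, -0.6]
finger_gap: 0.0852
grasp_force: 0.0
```

```bash
python3 - <<'E'
from h import *
c,im=snap("wrist","w1"); st=bot.state(); print(st["t"],st["tool_pos"],st["ee_rot"])
import pickle; pickle.dump((c,st),open("w1.pkl","wb"))
for k in bot.search_frame("wrist","jar_mid"): print(np.round(k["extent"]),k["score"])
E
```

```text
1.95 [0.46570707 0.06846938 0.20607336] [ 1.79991126e+02 -1.26652288e-02  9.76783213e+01]
[258. 291. 324. 390.] 0.91
[299. 193. 375. 281.] 0.78
[382. 278. 442. 372.] 0.64
```

View pics/w1.png

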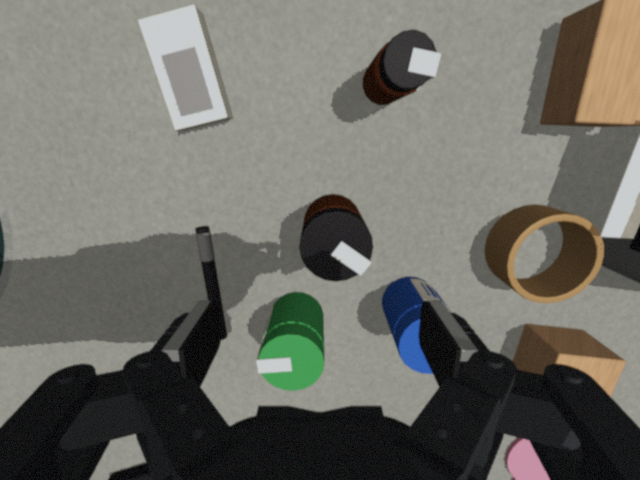

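Wrist view: the amber jar's lid is centred near (336,244), its strip running to (366,266), lower right. The green jar is at (291,345) and the blue at (412,325).

```bash
cat >> h.py <<'E'
def lid(im,c,box,z):
    x0,y0,x1,y1=box; p=im[y0:y1,x0:x1].astype(int); mx,mn=p.max(2),p.min(2)
    big=lambda m:max(cv2.findContours(cv2.morphologyEx(m.astype(np.uint8),cv2.MORPH_CLOSE,np.ones((3,3))),0,1)[0],key=cv2.contourArea)
    g=lambda q:np.array([onz(c,u+x0,v+y0,z)[:2] for u,v in q])
    wp=g(big(mn>150)[:,0]); 
    dk=((mx<75)&(mx-mn<14))|(mn>150)
    L=g(cv2.convexHull(big(dk))[:,0]); (cx,cy),r=cv2.minEnclosingCircle((L*1000).astype(np.float32))
    from scipy.optimize import least_squares
    f=least_squares(lambda q:np.hypot(*(L-q[:2]).T)-q[2],[cx/1e3,cy/1e3,.03],loss="soft_l1",f_scale=.001).x
    (sx,sy),wh,a=cv2.minAreaRect((wp*1e4).astype(np.float32))
    bx=cv2.boxPoints(((sx,sy),wh,a))/1e4; e=[bx[1]-bx[0],bx[2]-bx[1]]; e=max(e,key=np.linalg.norm); sc=np.array([sx,sy])/1e4
    if e@(sc-f[:2])<0:e=-e
    v=sc-f[:2]
    return f,r/1e3,sc,np.array(wh)/1e4,np.degrees(np.arctan2(e[1],e[0])),np.degrees(np.arctan2(v[1],v[0]))
E
python3 - <<'E'
from h import *
import pickle; c,st=pickle.load(open("w1.pkl","rb"))
im=cv2.imread("pics/w1.png")[:,:,::-1]
for z in(.088,.08): print(lid(im,c,(290,185,385,288),z))
E
```

```text
(array([0.47913625, 0.06035497, 0.03025193]), 0.034092430114746095, array([0.49316504, 0.05075153]), array([0.01500326, 0.03158874]), np.float32(-28.082014), np.float64(-34.3936718069707))
(array([0.47988154, 0.05785197, 0.03117412]), 0.03513578796386719, array([0.49433921, 0.04795296]), array([0.01546246, 0.03255558]), np.float32(-28.082052), np.float64(-34.39901900619506))
```

```bash
python3 - <<'E'
from h import *
import pickle; from scipy.optimize import least_squares
c,st=pickle.load(open("w1.pkl","rb")); im=cv2.imread("pics/w1.png")[:,:,::-1].astype(int)
x0,y0=290,185; p=im[185:288,290:385]; mx,mn=p.max(2),p.min(2)
m=(((mx<75)&(mx-mn<14))|(mn>150)).astype(np.uint8)
k=max(cv2.findContours(m,0,1)[0],key=cv2.contourArea); L=np.array([onz(c,u+x0,v+y0,.088)[:2] for u,v in cv2.convexHull(k)[:,0]])
L=L[L[:,1]<.060]; print(len(L),least_squares(lambda q:np.hypot(*(L-q).T)-.03,[.479,.06],loss="soft_l1",f_scale=.001).x)
T=R.from_euler("xyz",st["ee_rot"],degrees=True).as_matrix()
print((np.array([.4795,.059,.034])-st["tool_pos"])@T*1000)
E
```

```text
17 [0.48019729 0.05954674]
[-11.26540453  12.37739064 172.07279797]
```

{"api": "drive_tool", "payload": {
  "plan": "-11 13 40 0 0 0 -1; -11 13 80 0 0 0 -1; -11 13 115 0 0 0 -1; -11 13 145 0 0 0 -1; -11 13 172 0 0 0 -1"
}}

```text
t: 2.5
tool_pos: [0.4796, 0.0602, 0.0324]
ee_rot: [-180.0, -0.0, 97.8]
wrist_force: [0.4, 0.6, 0.2]
finger_gap: 0.0854
grasp_force: 0.0
```

{"api": "drive_tool", "payload": {
  "plan": "0 0 0 0 0 0 -1; 0 0 0 0 0 0 1; 0 0 0 0 0 0 1; 0 0 0 0 0 0 1; 0 0 0 0 0 0 1",
  "squeeze": 40
}}

```text
t: 3.0
tool_pos: [0.4808, 0.0595, 0.0355]
ee_rot: [179.9, -0.0, 97.7]
wrist_force: [-3.0, 0.5, 10.0]
finger_gap: 0.0594
grasp_force: 42.9
```

{"api": "drive_tool", "payload": {
  "plan": "0 0 0 0 0 0 1; 0 0 0 0 0 0 1; 0 0 0 0 0 0 1; 0 0 0 0 0 0 1; 0 0 0 0 0 0 1"
}}

```text
t: 3.5
tool_pos: [0.4808, 0.0595, 0.0356]
ee_rot: [179.9, -0.0, 97.7]
wrist_force: [-2.9, 1.8, 10.6]
finger_gap: 0.0594
grasp_force: 42.9
```

{"api": "drive_tool", "payload": {
  "plan": "0 0 -20 0 0 0 1; 0 0 -55 0 0 0 1; 0 0 -95 0 0 0 1; 0 0 -130 0 0 0 1; 0 0 -150 0 0 0 1"
}}

```text
t: 4.0
tool_pos: [0.4809, 0.0591, 0.1877]
ee_rot: [179.8, -0.1, 97.7]
wrist_force: [0.3, 1.0, -2.3]
finger_gap: 0.059
grasp_force: 44.0
```

{"api": "drive_tool", "payload": {
  "plan": "0 0 0 0 0 0 1; 0 0 0 0 0 0 1"
}}

```text
t: 4.2
tool_pos: [0.48, 0.0592, 0.1844]
ee_rot: [179.9, -0.0, 97.7]
wrist_force: [-0.7, 0.1, -2.1]
finger_gap: 0.0593
grasp_force: 44.0
```

```bash
python3 - <<'E'
from h import *
c,im=snap("wrist","w2"); st=bot.state(); print(st["t"],st["tool_pos"],st["ee_rot"],st["wrist_force"],st["finger_gap"])
import pickle; pickle.dump((c,st),open("w2.pkl","wb"))
E
```

```text
4.25 [0.47966861 0.05902622 0.18367184] [-1.79987188e+02 -8.92911865e-03  9.76913558e+01] [-0.51262543 -0.20355146 -2.00189001] 0.05967778995574661
```

View pics/w2.png

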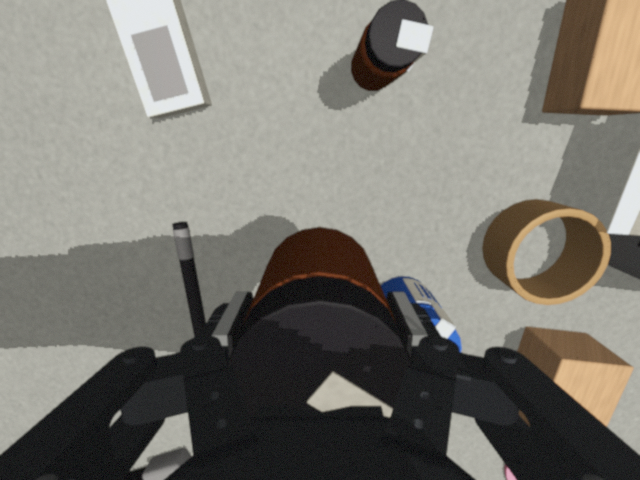

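The jar is held upright. The strip's long edge runs from (335,372) to about (390,407), and its inner end is (307,405)-(335,372). Now I measure the plate and window precisely.

```bash
python3 - <<'E'
from h import *
import pickle
c,st=pickle.load(open("w2.pkl","rb"))
a,b,e=[onz(c,*q,.2365)[:2] for q in((335,372),(390,407),(307,405))]
ang=lambda v:np.degrees(np.arctan2(v[1],v[0])); print("label yaw now",ang(b-a),ang(e-a)+90,np.linalg.norm(e-a))
from scipy.optimize import least_squares
for n,seed in(("scene",(232,314)),("side",(360,181))):
    c=cam(n); im=cv2.imread(f"pics/{n}.png"); m=np.zeros((482,642),np.uint8)
    g=cv2.GaussianBlur(im,(0,0),1)
    cv2.floodFill(g,m,seed,(0,0,255),(14,)*3,(14,)*3,8|cv2.FLOODFILL_FIXED_RANGE|cv2.FLOODFILL_MASK_ONLY|255<<8)
    k=max(cv2.findContours(m[1:-1,1:-1],0,1)[0],key=cv2.contourArea); el=cv2.fitEllipse(cv2.convexHull(k)); print(n,el)
    L=np.array([onz(c,*q,.006)[:2] for q in cv2.convexHull(k)[:,0]])
    print(least_squares(lambda q:np.hypot(*(L-q[:2]).T)-q[2],[.577,-.262,.045],loss="soft_l1",f_scale=.001).x)
a=cv2.imread("pics/scene.png")[285:365,135:265]; b=cv2.imread("pics/side.png")[98:198,335:400]
cv2.imwrite("pics/crop2.png",np.hstack([cv2.resize(a,(520,600),interpolation=2)[:600],cv2.resize(b,(260,600),interpolation=2)]))
E
```

```text
label yaw now -29.064901004266023 -27.374616709096586 0.015666797348988303
scene ((231.36802673339844, 313.5141906738281), (28.141254425048828, 41.805599212646484), 79.95391845703125)
[ 0.58036145 -0.26137654  0.04187816]
side ((359.31982421875, 181.14210510253906), (20.758604049682617, 33.95329284667969), 92.4862289428711)
[ 0.57598603 -0.26327428  0.04086672]
```

View pics/crop2.png

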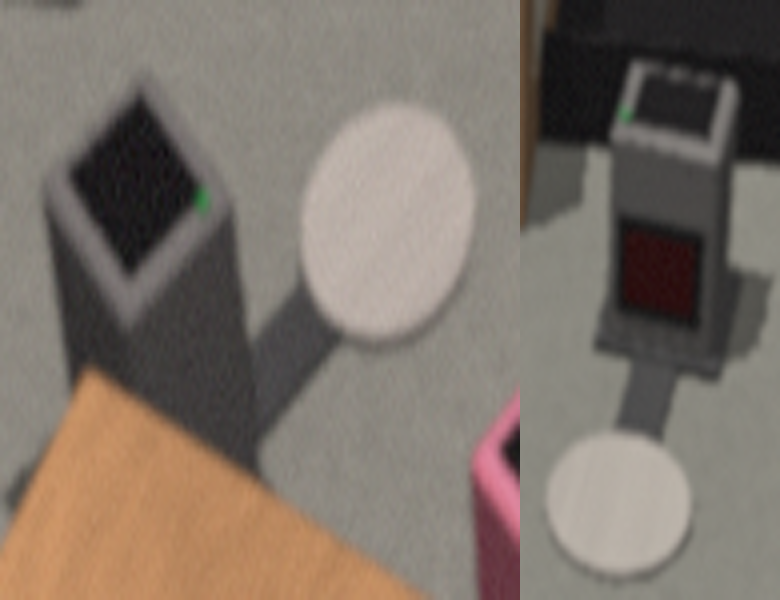

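```bash
python3 - <<'E'
from h import *
s,d=cam("scene"),cam("side"); ang=lambda v:np.degrees(np.arctan2(v[1],v[0]))
S=[onz(s,*q,.114)[:2] for q in((170.75,295),(193,311.7),(166.75,328.7),(146.75,309))]
for i in range(4): v=S[(i+1)%4]-S[i]; print("top",S[i].round(4),np.linalg.norm(v).round(4),ang(v).round(1))
for n,z,a,b in(("fronttop",.114,(358,120.5),(385.5,123.8)),("foot",.006,(354.25,155.5),(384.25,161)),("wintop",.065,(360,134.7),(380.75,137.2)),("winbot",.035,(359.25,149.7),(379.25,152.2)),("strip",.003,(362.5,158.8),(359.25,168.8)),("strip2",.003,(374.25,160.5),(370,170.5))):
    a,b=onz(d,*a,z),onz(d,*b,z); print(n,a.round(4),b.round(4),np.linalg.norm(b-a).round(4),ang(b-a).round(1))
p=np.array([.578,-.2625])
for o in (S[0]+S[1])/2,: print(o,ang(o-p))
m=sum(S)/4; print("topcentre",m,np.linalg.norm(m-p),ang(m-p))
q=onz(d,370,143.3,.05)[:2];print("win",q,np.linalg.norm(q-p),ang(q-p))
E
```

```text
top [ 0.5384 -0.3656] 0.0657 -6.6
top [ 0.6036 -0.3731] 0.0557 -97.5
top [ 0.5964 -0.4283] 0.067 169.0
top [ 0.5306 -0.4156] 0.0506 81.2
fronttop [ 0.5928 -0.3625  0.114 ] [ 0.5253 -0.3566  0.114 ] 0.0678 175.1
foot [ 0.5986 -0.3644  0.006 ] [ 0.5199 -0.3511  0.006 ] 0.0798 170.4
wintop [ 0.587  -0.3741  0.065 ] [ 0.5342 -0.3699  0.065 ] 0.0529 175.4
winbot [ 0.5855 -0.3516  0.035 ] [ 0.5345 -0.3476  0.035 ] 0.0512 175.5
strip [ 0.5763 -0.3571  0.003 ] [ 0.5808 -0.3147  0.003 ] 0.0427 84.0
strip2 [ 0.5456 -0.3539  0.003 ] [ 0.5532 -0.3113  0.003 ] 0.0432 79.8
[ 0.57099206 -0.36932938] -93.75319173150015
topcentre [ 0.56725245 -0.39563672] 0.1335698162307942 -94.61523077238424
win [ 0.55979995 -0.36155855] 0.1007166249561751 -100.41085564979443
```

{"api": "drive_tool", "payload": {
  "plan": "-33 5 0 0 0 0.13 1; -70 11 0 0 0 0.26 1; -110 18 0 0 0 0.4 1; -150 24 0 0 0 0.54 1; -185 30 0 0 0 0.66 1"
}}

```text
t: 4.75
tool_pos: [0.5342, -0.1224, 0.1829]
ee_rot: [-179.9, 0.1, 59.5]
wrist_force: [0.9, 0.5, -1.8]
finger_gap: 0.0593
grasp_force: 44.0
```

{"api": "drive_tool", "payload": {
  "plan": "0 0 0 0 0 0 1"
}}

```text
t: 4.85
tool_pos: [0.5343, -0.1253, 0.183]
ee_rot: [180.0, 0.2, 59.3]
wrist_force: [-0.9, 0.8, -2.6]
finger_gap: 0.0593
grasp_force: 44.1
```

{"api": "drive_tool", "payload": {
  "plan": "-25 28 0 0 0 0.13 1; -50 56 0 0 0 0.27 1; -75 84 0 0 0 0.4 1; -96 108 0 0 0 0.538 1; -96 108 0 0 0 0.538 1"
}}

```text
t: 5.35
tool_pos: [0.579, -0.2615, 0.1825]
ee_rot: [179.9, 0.2, 28.5]
wrist_force: [-1.2, 0.4, -2.7]
finger_gap: 0.0594
grasp_force: 44.5
```

{"api": "drive_tool", "payload": {
  "plan": "0 0 0 0 0 0 1; 0 0 0 0 0 0 1"
}}

```text
t: 5.55
tool_pos: [0.5795, -0.2565, 0.1831]
ee_rot: [-179.9, 0.0, 29.2]
wrist_force: [-0.5, 0.0, -1.5]
finger_gap: 0.0594
grasp_force: 44.5
```

```bash
python3 - <<'E'
from h import *
c,im=snap("wrist","w3"); st=bot.state(); print(st["t"],st["tool_pos"],st["ee_rot"],st["joint_pos"])
import pickle; pickle.dump((c,st),open("w3.pkl","wb"))
E
```

```text
5.6 [ 0.57962345 -0.25641116  0.18347642] [-1.79940664e+02  1.25552526e-02  2.91627440e+01] [ -9.18582705  33.56570891  43.05449956  94.80134257 -25.36467666
  61.87460525 -19.50139219]
```

View pics/w3.png

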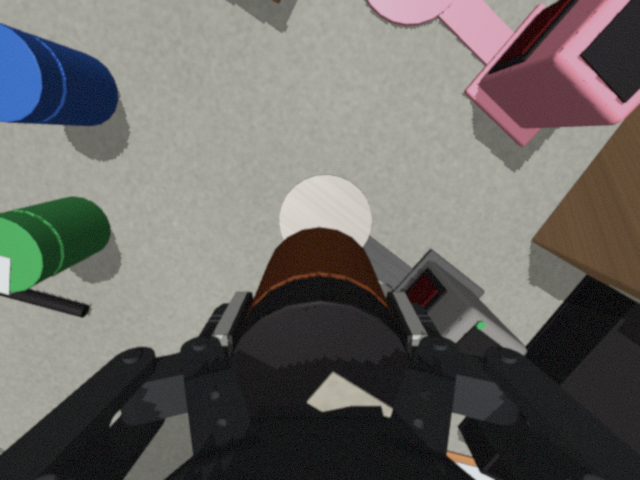

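Wrist view with the jar held: the plate rim is visible at about x 279-372, top y 175. The connector edge runs (370,238)-(410,268), and the scanner's foot side edge (430,250)-(483,293).

```bash
python3 - <<'E'
from h import *
import pickle
from scipy.optimize import least_squares
c,st=pickle.load(open("w3.pkl","rb")); im=cv2.imread("pics/w3.png"); ang=lambda v:np.degrees(np.arctan2(v[1],v[0]))
m=np.zeros((482,642),np.uint8); g=cv2.GaussianBlur(im,(0,0),1)
cv2.floodFill(g,m,(325,200),(0,0,255),(18,)*3,(18,)*3,8|cv2.FLOODFILL_FIXED_RANGE|cv2.FLOODFILL_MASK_ONLY|255<<8)
k=max(cv2.findContours(m[1:-1,1:-1],0,1)[0],key=cv2.contourArea)[:,0]; print(k.min(0),k.max(0))
k=k[k[:,1]<226]; L=np.array([onz(c,*q,.006)[:2] for q in k])
f=least_squares(lambda q:np.hypot(*(L-q[:2]).T)-q[2],[.577,-.262,.045],loss="soft_l1",f_scale=.001).x; print("plate",f)
f2=least_squares(lambda q:np.hypot(*(L-q[:2]).T)-.045,[.577,-.262],loss="soft_l1",f_scale=.001).x; print("plate r45",f2)
for n,z,a,b in(("strip",.003,(370,238),(410,268)),("footside",.006,(430,250),(483,293))):
    a,b=onz(c,*a,z),onz(c,*b,z); print(n,a.round(4),b.round(4),ang(b-a).round(1))
# edges: line segments in scanner region
gr=cv2.cvtColor(im,6); lsd=cv2.createLineSegmentDetector().detect(gr)[0][:,0]
for l in lsd:
    if 360<l[0]<520 and 235<l[1]<330 and 360<l[2]<520 and 235<l[3]<345 and np.hypot(l[2]-l[0],l[3]-l[1])>15:
        print(l.round(0),[ (ang(onz(c,*l[2:],z)-onz(c,*l[:2],z)).round(1)) for z in(.003,.05,.114)])
a,b,e=[onz(c,*q,.2365)[:2] for q in((335,372),(390,407),(307,405))]
print("label",ang(b-a),ang(e-a)+90)
cv2.imwrite("pics/crop3.png",cv2.resize(im[225:365,350:540],(760,560),interpolation=2))
E
```

```text
[280 176] [370 243]
plate [ 0.57835577 -0.26183683  0.04268921]
plate r45 [ 0.57586031 -0.26336331]
strip [ 0.5837 -0.3101  0.003 ] [ 0.5765 -0.3623  0.003 ] -97.9
footside [ 0.6027 -0.3676  0.006 ] [ 0.5907 -0.4419  0.006 ] -99.2
[394. 287. 429. 248.] [np.float64(-7.5), np.float64(-7.5), np.float64(-7.5)]
[377. 280. 384. 296.] [np.float64(-126.0), np.float64(-126.0), np.float64(-126.0)]
[446. 270. 481. 300.] [np.float64(-100.4), np.float64(-100.4), np.float64(-100.4)]
[392. 292. 411. 333.] [np.float64(-124.5), np.float64(-124.5), np.float64(-124.5)]
[364. 249. 378. 281.] [np.float64(-125.8), np.float64(-125.8), np.float64(-125.8)]
[430. 247. 484. 290.] [np.float64(-98.5), np.float64(-98.5), np.float64(-98.5)]
[370. 235. 410. 266.] [np.float64(-98.7), np.float64(-98.7), np.float64(-98.7)]
[428. 314. 441. 336.] [np.float64(-118.8), np.float64(-118.8), np.float64(-118.8)]
[431. 252. 393. 292.] [np.float64(171.3), np.float64(171.3), np.float64(171.3)]
[427. 266. 446. 289.] [np.float64(-109.9), np.float64(-109.9), np.float64(-109.9)]
[471. 307. 444. 334.] [np.float64(171.5), np.float64(171.5), np.float64(171.5)]
[402. 291. 429. 261.] [np.float64(-8.3), np.float64(-8.3), np.float64(-8.3)]
[375. 297. 386. 308.] [np.float64(-105.9), np.float64(-105.9), np.float64(-105.9)]
[446. 291. 427. 311.] [np.float64(171.0), np.float64(171.0), np.float64(171.0)]
[379. 318. 361. 310.] [np.float64(94.9), np.float64(94.9), np.float64(94.9)]
[425. 305. 437. 292.] [np.float64(-10.7), np.float64(-10.7), np.float64(-10.7)]
label -97.57139922259577 264.14039938592373
```

View pics/crop3.png

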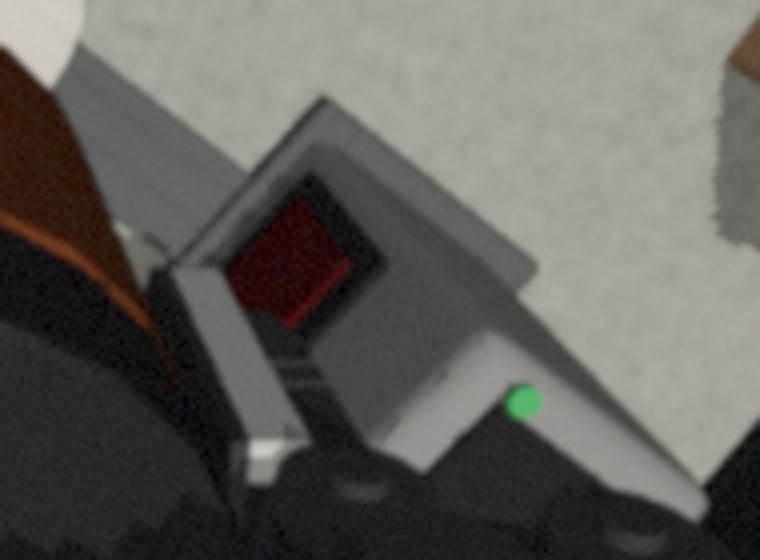

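{"api": "drive_tool", "payload": {
  "plan": "-5 4 30 0 0 0.031 1; -5 4 65 0 0 0.031 1; -5 4 95 0 0 0.031 1; -5 4 115 0 0 0.031 1; -5 4 125 0 0 0.031 1"
}}

```text
t: 6.1
tool_pos: [0.5767, -0.2622, 0.0573]
ee_rot: [-179.9, 0.1, 27.4]
wrist_force: [-0.4, 0.8, -1.9]
finger_gap: 0.0593
grasp_force: 44.5
```

{"api": "drive_tool", "payload": {
  "plan": "0 0 0 0 0 0 1; 0 0 0 0 0 0 1; 0 0 0 0 0 0 1"
}}

```text
t: 6.4
tool_pos: [0.578, -0.2637, 0.0603]
ee_rot: [179.9, -0.1, 27.3]
wrist_force: [-0.1, 0.4, -2.1]
finger_gap: 0.0592
grasp_force: 44.5
```

{"api": "drive_tool", "payload": {
  "plan": "0 -1 8 0 0 0 1; 0 -1 13 0 0 0 1; 0 -1 16 0 0 0 1; 0 -1 17 0 0 0 1; 0 -1 17 0 0 0 1"
}}

```text
t: 6.9
tool_pos: [0.5768, -0.2628, 0.0419]
ee_rot: [-180.0, 0.0, 27.3]
wrist_force: [-0.3, 0.1, -1.4]
finger_gap: 0.0592
grasp_force: 44.8
```

{"api": "drive_tool", "payload": {
  "plan": "0 0 0.5 0 0 0 1; 0 0 1 0 0 0 1; 0 0 1 0 0 0 1"
}}

```text
t: 7.2
tool_pos: [0.577, -0.2629, 0.0417]
ee_rot: [180.0, -0.0, 27.3]
wrist_force: [-4.3, 3.2, 9.2]
finger_gap: 0.0594
grasp_force: 45.5
```

In contact with the plate; releasing.

{"api": "drive_tool", "payload": {
  "plan": "0 0 0 0 0 0 0; 0 0 0 0 0 0 -1; 0 0 0 0 0 0 -1; 0 0 0 0 0 0 -1; 0 0 0 0 0 0 -1"
}}

```text
t: 7.7
tool_pos: [0.5769, -0.2628, 0.041]
ee_rot: [180.0, 0.0, 27.3]
wrist_force: [0.6, 0.3, -0.0]
finger_gap: 0.0853
grasp_force: 0.0
```

{"api": "drive_tool", "payload": {
  "plan": "0 0 -15 0 0 0 -1; 0 0 -40 0 0 0 -1; 0 0 -80 0 0 0 -1; 0 0 -120 0 0 0 -1; 0 0 -160 0 0 0 -1"
}}

```text
t: 8.2
tool_pos: [0.5765, -0.2629, 0.2037]
ee_rot: [180.0, -0.0, 27.2]
wrist_force: [0.6, 0.5, 0.0]
finger_gap: 0.0855
grasp_force: 0.0
```

{"api": "drive_tool", "payload": {
  "plan": "0 0 0 0 0 0 -1; 0 0 0 0 0 0 -1; 0 0 0 0 0 0 -1"
}}

```text
t: 8.5
tool_pos: [0.5765, -0.2624, 0.2006]
ee_rot: [-180.0, 0.0, 27.3]
wrist_force: [-0.9, 0.8, -0.2]
finger_gap: 0.0856
grasp_force: 0.0
```

```bash
python3 - <<'E'
from h import *
c,im=snap("wrist","w4"); st=bot.state(); print(st["t"],st["tool_pos"],st["ee_rot"],st["finger_gap"])
q=proj(c,[.577,-.2625,.094])[0]; print(q)
x,y=q.astype(int); 
try: print(lid(im,c,(x-55,y-55,x+55,y+50),.094))
except Exception as e: print(e)
E
```

```text
8.55 [ 0.57644956 -0.26242689  0.2003247 ] [-1.79949843e+02  5.08301431e-02  2.72616000e+01] 0.08550501303117251
[321.08832343 236.87467701]
(array([ 0.58528325, -0.25924748,  0.0387101 ]), 0.04095796585083008, array([ 0.59840977, -0.25122954]), array([0.03753734, 0.06674041]), np.float32(115.76646), np.float64(31.417416208114588))
```

View pics/w4.png

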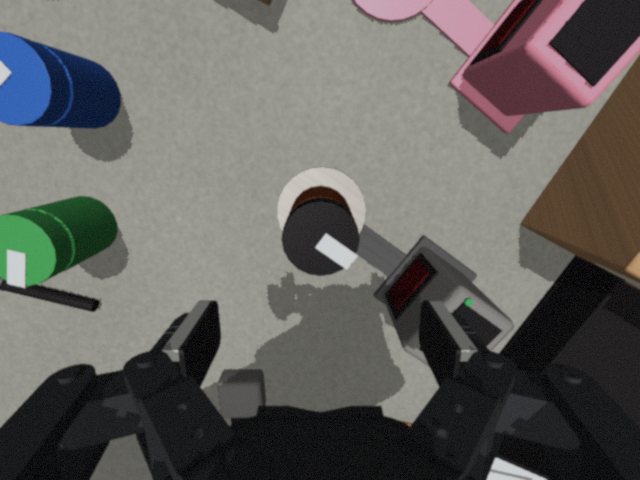

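The jar stands on the plate, lid near (320,237), with the strip pointing along the connector to the window at (411,286). Final numeric check.

```bash
python3 - <<'E'
from h import *
from scipy.optimize import least_squares
c=cam("wrist"); im=cv2.imread("pics/w4.png").astype(int); mn,mx=im.min(2),im.max(2); ang=lambda v:np.degrees(np.arctan2(v[1],v[0]))
fit=lambda L,r:least_squares(lambda q:np.hypot(*(L-q).T)-r,L.mean(0),loss="soft_l1",f_scale=.001).x
w=np.zeros(mn.shape,np.uint8); w[230:274,313:360]=(mn[230:274,313:360]>150); 
k=max(cv2.findContours(w,0,1)[0],key=cv2.contourArea)[:,0]; P=np.array([onz(c,*q,.094)[:2] for q in k])
r=cv2.minAreaRect((P*1e4).astype(np.float32)); b=cv2.boxPoints(r)/1e4; print("strip",r[1],ang(b[1]-b[0]),ang(b[2]-b[1]))
d=np.zeros_like(w); d[185:280,275:361]=((mx<75)&(mx-mn<14))[185:280,275:361]; d|=w
k=cv2.convexHull(max(cv2.findContours(d,0,1)[0],key=cv2.contourArea))[:,0]; k=k[k[:,1]>237]
j=fit(np.array([onz(c,*q,.094)[:2] for q in k]),.03)
m=np.zeros((482,642),np.uint8); g=cv2.GaussianBlur(im.astype(np.uint8),(0,0),1)
cv2.floodFill(g,m,(322,178),(0,0,255),(18,)*3,(18,)*3,8|cv2.FLOODFILL_FIXED_RANGE|cv2.FLOODFILL_MASK_ONLY|255<<8)
k=cv2.convexHull(max(cv2.findContours(m[1:-1,1:-1],0,1)[0],key=cv2.contourArea))[:,0]; k=k[k[:,1]<225]
p=fit(np.array([onz(c,*q,.006)[:2] for q in k]),.045); print("jar",j,"plate",p)
for l in cv2.createLineSegmentDetector().detect(cv2.cvtColor(im.astype(np.uint8),6))[0][:,0]:
    if 360<min(l[0],l[2]) and max(l[0],l[2])<520 and 215<min(l[1],l[3]) and max(l[1],l[3])<350 and np.hypot(l[2]-l[0],l[3]-l[1])>22: print(l.round(),ang(onz(c,*l[2:],.01)-onz(c,*l[:2],.01)).round(1))
E
```

```text
strip (316.47503662109375, 149.15098571777344) -9.654788 80.34528
jar [ 0.57572164 -0.26376812] plate [ 0.57549491 -0.26269086]
[402. 348. 384. 295.] 47.3
[450. 314. 467. 296.] -8.2
[463. 303. 501. 329.] -98.1
[407. 253. 421. 235.] -6.8
[472. 283. 510. 318.] -104.1
[427. 300. 460. 348.] -117.6
[424. 234. 476. 273.] -98.5
[386. 278. 406. 254.] -8.7
[365. 224. 404. 253.] -98.8
[518. 262. 519. 224.] 36.0
[510. 322. 461. 285.] 80.4
[421. 253. 437. 271.] -110.8
[384. 293. 421. 248.] -7.4
[459. 285. 443. 303.] 172.9
[436. 273. 396. 319.] 172.1
[419. 326. 421. 303.] 27.3
[512. 329. 493. 348.] 172.7
[424. 238. 388. 279.] 171.2
[426. 246. 468. 278.] -99.0
```

The label is within about 1° of the window direction and the jar within about 1 mm of the plate's centre.

```bash
python3 -c "
from bench import bot
print(bot.hand_in())"
```

```text
the job is handed in; nothing more can be done
None
```

I handed the job in after about 8.6 s of the 38 s allowed. The amber jar is released and upright on the grey scanning plate, about 1 mm from its centre, with its label within about 1° of the window; the tall bottle and slim jar were not touched.

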